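# Throw up the counterweighted glue-press arm and push the finished spool out

### The arm

A 6-joint arm with a two-finger parallel gripper is mounted at the origin on a cart in front of the work surface, level with it; the furniture and walls round the work are solid. World frame = base frame: x ahead of the robot, y to its left, z up, the work surface at z = 0. Lengths are in m, angles in rad, forces in N, time in s.
With the tool pointing down it reaches from about 0.375 to 0.975 m from the base axis. Payload 3.8 kg.
Tool frame: the origin (TCP) lies on the mounting face of the last link; the fingertips stand 173 mm ahead of it and the grasp point (between the pads) lies 155 mm ahead of it; z points along the fingers, y is the direction in which the jaws open and shut (so a half turn about z gives the same grasp; the last joint's range is limited). The gripper opens to 85 mm and grips with 20 to 120 N. Pads are 22 mm wide; open, the fingers measure 114 mm over their backs; the gripper's body (76 mm by 85 mm) begins 54 mm behind the grasp point. The pads swing forward as they close: fully open they stand 13 mm farther back than shut.
Start: joints at [1.105, 0.264, 1.604, -0, 1.274, -0.037], TCP at [0.281, 0.614, 0.405] pointing down, gripper open.
Joint ranges: [-2.63, 2.63], [-0.94, 2.18], [0.31, 2.57], [-1.31, 4.45], [0, 2.66], [-2.55, 2.55]. Speed limits (rad/s): [2.57, 2.57, 3.14, 3.14, 3.14, 3.14].

### API

Orientations are given as a rotation vector (axis times angle).
In Python, from workcell import bot gives the robot as it stands.
- The arm moves only by the shell command python3 -m jog 'ROWS' [FORCE]. ROWS is JSON, a list that holds one entry, the list of rows, each a list of 7 numbers: the closure, from 0 (fully open) to 1 (shut), then the shift along the tool's x, y, z in cm, then the turn, a rotation vector about the tool's x, y, z in rad. A call has 1 to 12 rows; each row is the pose to reach, as a shift and turn from the pose commanded when the call began, along the tool's axes at that moment; what a row does not reach only later rows make up. A row lasts 1/8 s, in which the tool goes at most 62.5 mm and 10.7 degrees, less where a joint would pass 70% of its speed; a pose out of reach is approached as far as the arm can. A call with a gripper value outside its range is refused whole. The fingers move at their own pace and stop on an object; FORCE is the grip in N (left out, the last holds). Time passes only in rows, so rows that repeat a pose let the fingers close. It gives the time, the measured TCP pose, the force and the opening at its end, in the units of the state.
- bot.read_state(): the state, without advancing time (a new reading comes with each control period).
- bot.read_camera(name): name is "scene" or "top"; returns the picture (480x640x3 uint8, red, green, blue); there is no depth.
- bot.camera_model(name): a dict with "intrinsics" (3x3 intrinsics, pixels), "rvec" (rotation vector, rad) and "tvec" (3), from world to camera coordinates, as OpenCV has them. Camera axes: x right, y down, z forward; pixel columns grow to the right and rows downward; lengths in m; the calibration is good to about 2 mm. A picture is of the moment at which its call begins. camera_model takes no time and is no camera call.
- bot.finish_job(): hands the job in, once; it reports no verdict.
The state is a dict: "time": time; "q": joint angles; "joint_vel": joint speeds; "joint_torque": joint torques, N m; "tool_pos": TCP position; "tcp_rot": TCP orientation; "wrist_force": force on the tool from outside, world axes, zero at the start; "torque": the same for the moment, N m; "width": opening from 0.0 (shut) to 1.0 (fully open).
Only numpy, scipy, OpenCV 4.12 (cv2) and the standard library are available. Lean on these libraries where they do the work, as an engineer would, in place of code of your own. Each camera call takes 0.05 s, during which the arm holds its last target.

### The job

The glue on the tan spool under the little press has set. Push the press arm up by its red cross-bar, past its balance point, so that it stays up on its own against its back stop; then push the tan spool along the table until it stands wholly on the round cork mat. Do not pick anything up, and leave the jar, the cup and the dark spool where they are.

Things in the scene. Friction and masses are not known exactly. Their poses are not given: they have to be found in the camera images.
- press: Fixed blue frame of the glue press, foot plate 85 x 96 x 10 mm with two cheeks up to 78 mm high. Origin on the table straight below the hinge pin, z up. Its -x axis points from the hinge towards the cross-bar when the arm is down; y runs along the hinge pin.
- press_arm (a joint): Hinge of the press arm, rad: 0 = down, rubber foot (26 mm diameter) about 1 mm above the spool; 1.75 = raised, leaning back on its stop. Hinge pin 65 mm above the table. Gravity pulls the arm down below about 0.8 (balance point) and on to the stop above it; no spring or latch. Under 5 N at the cross-bar raises it. Damped: past balance it takes 1 to 3 s to reach the stop.
- cross_bar (a point): Centre of the red round cross-bar at the arm's free end: 12 mm diameter, 100 mm long along the press's y. Arm down: 170 mm in front (-x of the press) of the hinge pin, 35 mm above it, 100 mm above the table. Flat arm (18 x 10 mm) runs straight from it to the hinge; free space below the bar down to the table; the foot hangs 70 mm behind it. Brass counterweight above the hinge.
- glued_spool: Loose spool with tan drum, pale flange and dark disc on top, standing upright under the foot of the press: 37 mm diameter at the flange (17 to 20 mm up), drum 33 mm diameter, 26 mm high, about 50 g. Origin at the centre of its underside, z up.
- cork_mat: Round cork mat with a green rim, 110 mm diameter, 2 mm thin and lying flat on the table to the left or right of the press; it has no solid thickness, so the spool slides over it at table height. Origin at its centre, on the table.
- jar: Bystander: pigment jar with white lid and pink content, 40 mm diameter, 36 mm high, on the side of the press opposite the mat. Origin at the centre of its underside.
- dark_spool: Bystander: spool with black drum, 37 mm diameter, 26 mm high, beside the press frame. Origin at the centre of its underside.
- cup: Bystander: small pinkish red mixing cup, 41 mm diameter, 28 mm high, beside the press frame. Origin at the centre of its underside.
There are look-alikes about, which are no part of the job. Leave any green, purple or yellow look-alike of the glued_spool alone.

How it is judged:
On the way, in this order (a step that is already met when the one before it is completed fails the run):
1. the press arm is up against its back stop, with nothing of the robot touching it (value of joint press_arm above 1.6 rad and contact force between press and the arm below 0.1 N and contact force between press and the fingers below 0.1 N), for 0.3 s.
2. the tan spool stands wholly on the cork mat (horizontal distance between glued_spool and cork_mat below 0.037 m and angle between glued_spool's own z axis and vertical below 0.1 rad), for 0.2 s.
At the end, for the whole second after the job is handed in: The arm rests raised on its back stop (joint above 1.6 rad, still); the tan spool stands upright and still on the table, wholly on the mat (centre within 37 mm of the mat's centre); jar, dark spool and cup are within 20 mm of where they stood (all of step 2 and value of joint press_arm above 1.6 rad and velocity of joint press_arm between -0.05 and 0.05 rad/s and height (world z) of glued_spool below 0.004 m and linear speed of glued_spool below 0.02 m/s and distance of each of jar, dark_spool, cup from where it was at the start of the episode below 0.02 m); the robot touches nothing.
It fails at once if the tan spool is lifted off the table or tipped over (height (world z) of glued_spool above 0.012 m or angle between glued_spool's own z axis and vertical above 0.6 rad).
It fails at once if the tan spool is pushed away while the arm is not yet raised (distance of glued_spool from where it was at the start of the episode above 0.025 m and value of joint press_arm below 0.9 rad).
It fails at once if the jar, the dark spool or the cup is shifted or lifted (distance of any of jar, dark_spool, cup from where it was at the start of the episode above 0.02 m).
It also fails if it takes over 58 s, if anything falls off the work surface, if the arm or the gripper's body presses on something with over 40 N, if the wrist force passes 120 N, or if a joint passes its speed limit or range.

## Working session

There is one attempt and no reset: what is moved stays moved. The work goes in short steps, Python scripts to look and compute and a shell command to move; the robot and the scene stay as the last step left them, time stands still between calls to the robot, and variables do not carry over. Pictures are saved under pics/ and viewed, and the job is handed in when it is done.

```bash
ls; mkdir -p pics
python3 - <<'E'
from workcell import bot
import cv2
print(bot.read_state())
for n in("scene","top"):
    cv2.imwrite(f"pics/{n}0.png",bot.read_camera(n)[:,:,::-1]); print(n,bot.camera_model(n))
E
```

```text
pics
{'time': 0.0, 'q': array([ 1.10513913e+00,  2.64766612e-01,  1.60538186e+00,  1.35200692e-05,
        1.27370492e+00, -3.69204444e-02]), 'joint_vel': array([-0.00014516, -0.00055462,  0.00083031, -0.00156619, -0.0001089 ,
        0.00080233]), 'joint_torque': array([ 5.42497619e-04, -5.15125680e+01, -3.67309713e+01,  8.29733312e-05,
        1.29462205e-02, -2.03372372e-05]), 'tool_pos': array([0.2804696 , 0.61359268, 0.40334827]), 'tcp_rot': array([-0.66819541, -3.06911993,  0.00343396]), 'wrist_force': array([-0.12269627,  0.12767356,  0.45795906]), 'torque': array([ 0.05336897,  0.03910119, -0.05452608]), 'width': 1.0008505430729697}
scene {'intrinsics': array([[623.59933303,   0.        , 322.57164068],
       [  0.        , 623.59933303, 247.26610737],
       [  0.        ,   0.        ,   1.        ]]), 'rvec': array([ 1.90735023, -0.64135731,  0.42237067]), 'tvec': array([-0.57362694,  0.15314952,  0.82580563])}
top {'intrinsics': array([[516.66785754,   0.        , 326.24791716],
       [  0.        , 516.66785754, 233.69778734],
       [  0.        ,   0.        ,   1.        ]]), 'rvec': array([ 2.13586016, -2.19859862,  0.08595251]), 'tvec': array([-0.12928276,  0.57659703,  0.93593539])}
```

View pics/scene0.png

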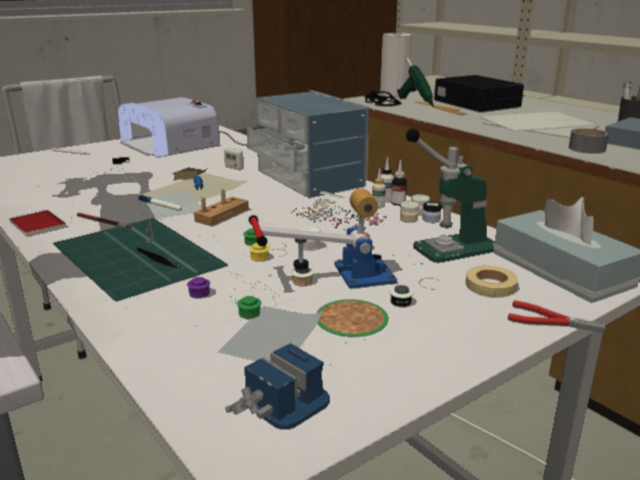

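View pics/top0.png

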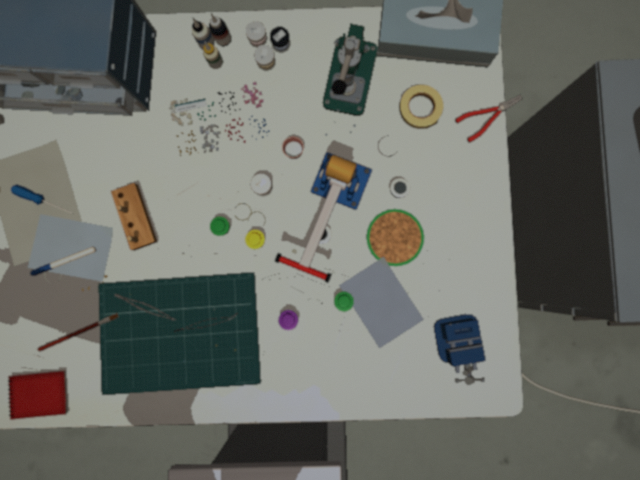

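Top view: the red bar runs (278,258)–(328,277), the mat is at (395,237), and the tan spool is under the foot at about (322,234). The dark spool is at (399,187), the cup at (292,147) and the jar at (262,183). In the scene view the tan spool is at (302,275). The look-alikes are two green, one yellow and one purple spool.

```bash
cat > h.py <<'E'
import numpy as np, cv2
from workcell import bot
def ray(n,uv):
    m=bot.camera_model(n);R=cv2.Rodrigues(m["rvec"])[0];t=m["tvec"]
    d=R.T@np.linalg.inv(m["intrinsics"])@np.array([*uv,1.]);return -R.T@t,d
def onz(n,uv,z):
    c,d=ray(n,uv);return c+d*(z-c[2])/d[2]
def proj(n,p):
    m=bot.camera_model(n);return cv2.projectPoints(np.array([p],float),m["rvec"],m["tvec"],m["intrinsics"],None)[0].ravel()
def blobs(im,lo,hi,amin=30):
    h=cv2.cvtColor(im,cv2.COLOR_RGB2HSV);m=cv2.inRange(h,lo,hi)
    n,l,s,c=cv2.connectedComponentsWithStats(m)
    return [(c[i].round(1),s[i].tolist()) for i in range(1,n) if s[i][4]>=amin],m,l
E
python3 - <<'E'
from h import *
np.set_printoptions(precision=4,suppress=True)
t=cv2.imread("pics/top0.png")[:,:,::-1].copy();s=cv2.imread("pics/scene0.png")[:,:,::-1].copy()
for nm,im in(("top",t),("scene",s)):
    h=cv2.cvtColor(im,cv2.COLOR_RGB2HSV)
    m=cv2.inRange(h,(0,170,90),(6,255,255))|cv2.inRange(h,(174,170,90),(180,255,255))
    if nm=="top": m[:240]=0;m[300:]=0;m[:,:270]=0;m[:,335:]=0
    else: m[:205]=0;m[255:]=0;m[:,:240]=0;m[:,280:]=0
    p=np.argwhere(m)[:,::-1]; r=cv2.minAreaRect(p.astype(np.float32)); print(nm,"bar",len(p),r)
    b=cv2.boxPoints(r); print(b)
    if nm=="top":
        for q in b: print(onz("top",q,.1))
        print("barc",onz("top",r[0],.1))
# mat
h=cv2.cvtColor(t,cv2.COLOR_RGB2HSV);m=cv2.inRange(h,(45,100,50),(85,255,255));m[:,:364]=0;m[:205]=0;m[270:]=0;m[:,430:]=0
p=np.argwhere(m)[:,::-1];e=cv2.fitEllipse(cv2.convexHull(p.astype(np.int32)));print("mat",e,onz("top",e[0],.002))
for k,uv,z in(("jar",(262,182),.036),("cup",(292,146),.028),("dark",(399,187),.026),("purple",(288,319),.026),("green",(344,301),.026),("yellow",(256,238),.026),("green2",(220,226),.026),("plateA",(325,153),.01),("plateB",(371,163),.01),("plateC",(356,208),.01),("plateD",(312,198),.01)): print(k,onz("top",uv,z))
print("spool scene", onz("scene",(302,275),.022))
print("axes px",proj("top",(0.6,0,0)),proj("top",(0.7,0,0)),proj("top",(0.6,.1,0)))
cv2.imwrite("pics/c1.png",cv2.resize(s[200:320,220:420],None,fx=4,fy=4,interpolation=2)[:,:,::-1])
cv2.imwrite("pics/c2.png",cv2.resize(t[130:330,240:440],None,fx=3,fy=3,interpolation=2)[:,:,::-1])
E
```

```text
top bar 213 ((302.4137878417969, 267.46551513671875), (49.7663459777832, 4.270992279052734), 21.801406860351562)
[[278.5172 260.2069]
 [280.1034 256.2414]
 [326.3103 274.7241]
 [324.7242 278.6896]]
[ 0.5226 -0.0639  0.1   ]
[ 0.5293 -0.0667  0.1   ]
[ 0.4955 -0.1449  0.1   ]
[ 0.4888 -0.1421  0.1   ]
barc [ 0.509  -0.1045  0.1   ]
scene bar 116 ((255.9315185546875, 226.6506805419922), (20.833324432373047, 6.203181266784668), 69.44395446777344)
[[249.3699 217.9863]
 [255.1781 215.8082]
 [262.4932 235.3151]
 [256.6849 237.4931]]
mat ((394.8409423828125, 237.11239624023438), (55.200408935546875, 56.100746154785156), 125.33281707763672) [ 0.5644 -0.2759  0.002 ]
jar [ 0.6718 -0.0292  0.036 ]
cup [ 0.7406 -0.086   0.028 ]
dark [ 0.6563 -0.2846  0.026 ]
purple [ 0.4176 -0.0713  0.026 ]
green [ 0.4475 -0.175   0.026 ]
yellow [ 0.5684 -0.0149  0.026 ]
green2 [0.5929 0.0522 0.026 ]
plateA [ 0.7297 -0.1477  0.01  ]
plateB [ 0.7074 -0.2352  0.01  ]
plateC [ 0.6214 -0.2036  0.01  ]
plateD [ 0.6432 -0.1205  0.01  ]
spool scene [ 0.5634 -0.1514  0.022 ]
axes px [250.0552 222.979 ] [249.3034 171.7019] [198.1356 224.5275]
```

View pics/c1.png

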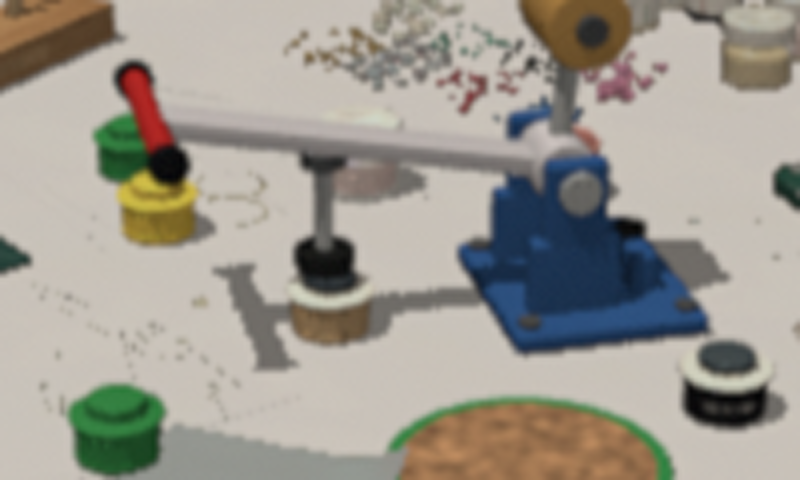

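View pics/c2.png

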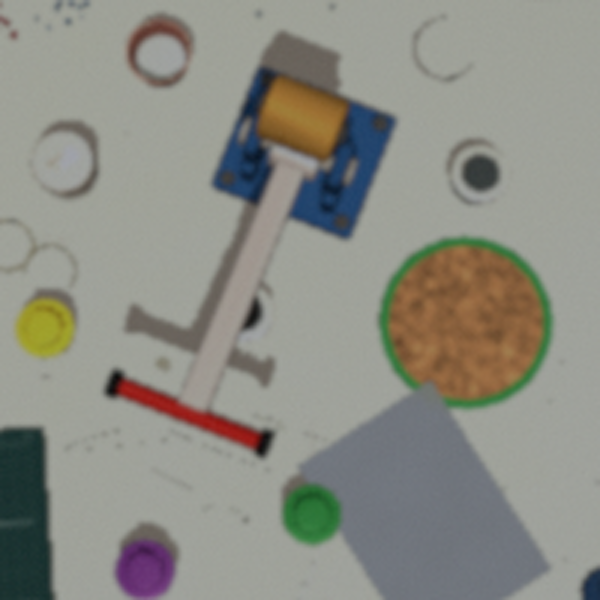

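Run:
```python
from h import *
np.set_printoptions(precision=4,suppress=True)
print("cams",ray("top",(0,0))[0],ray("scene",(0,0))[0])
def tri(a,b):
    c1,d1=ray("scene",a);c2,d2=ray("top",b)
    A=np.stack([d1,-d2],1);k=np.linalg.lstsq(A,c2-c1,rcond=None)[0]
    p,q=c1+k[0]*d1,c2+k[1]*d2;return (p+q)/2,np.linalg.norm(p-q)
# bar ends (black caps): scene (132,78),(170,165) in crop4; top (114,384),(265,443) crop3
f=lambda p:(p[0]/4+220-.4,p[1]/4+200-.4); g=lambda p:(p[0]/3+240-.33,p[1]/3+130-.33)
for a,b in(((132,78),(114,384)),((170,165),(265,443))): print(tri(f(a),g(b)))
print("flange",onz("scene",f((330,291)),.019), "foot", onz("scene",f((324,258)),.034))
print("dark flange",onz("scene",f((727,373)),.019),onz("top",g((475,172)),.02))
print("green", onz("scene",f((117,412)),.019),onz("top",g((311,514)),.02))
u=np.array([.918,-.397]);b=np.array([.509,-.1045])
h=b+.17*u
for n,ff,s in(("scene",lambda p:((p[0]+.4-220)*4,(p[1]+.4-200)*4),0),("top",lambda p:((p[0]+.33-240)*3,(p[1]+.33-130)*3),0)):
  print(n,"bar",ff(proj(n,(*b,.1))),"foot",ff(proj(n,(*(b+.07*u),.03))),"hinge",ff(proj(n,(*h,.065))))
```

```text
cams [ 0.4834 -0.1576  0.9832] [ 0.0348 -0.898   0.4762]
(array([ 0.5271, -0.0627,  0.1008]), np.float64(0.00038464306842719517))
(array([ 0.4914, -0.148 ,  0.1002]), np.float64(0.0010346060793179907))
flange [ 0.5728 -0.1385  0.019 ] foot [ 0.5711 -0.1369  0.034 ]
dark flange [ 0.6542 -0.2901  0.019 ] [ 0.6575 -0.2835  0.02  ]
green [ 0.4484 -0.1744  0.019 ] [ 0.4473 -0.1739  0.02  ]
scene bar (np.float64(147.71960389225114), np.float64(120.36072476324625)) foot (np.float64(321.92883433722955), np.float64(261.59806125011164)) hinge (np.float64(554.8885447229513), np.float64(162.0701131593744))
top bar (np.float64(188.23707417369639), np.float64(413.39533429726345)) foot (np.float64(237.55796269743263), np.float64(311.0563346554029)) hinge (np.float64(297.8082415417219), np.float64(151.55179756042563))
```

```bash
cat >> h.py <<'E'
from scipy.spatial.transform import Rotation as Ro
np.set_printoptions(precision=3,suppress=True)
u=np.array([.922,-.387,0]);u/=np.linalg.norm(u);e=np.array([-u[1],u[0],0]);Z=np.array([0,0,1.])
HN=np.array([.5093,-.1053,.1])+.17*u; HN[2]=.065
def tool(az_dir,tilt,ydir):   # tilt from horizontal, downward
    d=np.cos(tilt)*az_dir-np.sin(tilt)*Z; return Ro.from_matrix(np.stack([np.cross(ydir,d),ydir,d],1))
def barp(th,off): 
    a=np.arctan2(.035,.17)+th; return HN-u*.1736*np.cos(a)+Z*.1736*np.sin(a)+e*off
def rel(p,R,base=None):
    s=bot.read_state(); p0,R0=(s["tool_pos"],Ro.from_rotvec(s["tcp_rot"])) if base is None else base
    return (R0.inv().apply(p-p0)*100).round(2),(R0.inv()*R).as_rotvec().round(3)
E
python3 - <<'E'
from h import *
s=bot.read_state();print(Ro.from_rotvec(s["tcp_rot"]).as_matrix())
for sg in(1,-1):
  R=tool(u,np.pi/4,sg*e);d=R.apply(Z);n=np.cos(np.pi/4)*Z+np.sin(np.pi/4)*u
  for nm,al,cl in(("far",.10,.03),("pre",.158,.012)):
    p=barp(0,.028)-al*d-(.017+cl)*n; print(sg,nm,p,rel(p,R))
  print("mid",rel(np.array([.40,.05,.35]),R))
E
```

```text
[[-0.909  0.416 -0.001]
 [ 0.416  0.909 -0.002]
 [ 0.    -0.002 -1.   ]]
1 far [ 0.424 -0.039  0.137] (array([-40.22, -53.34,  26.71]), array([-0.014, -0.785, -0.029]))
1 pre [ 0.398 -0.028  0.191] (array([-37.39, -53.44,  21.33]), array([-0.014, -0.785, -0.029]))
mid (array([-34.3 , -46.28,   5.44]), array([-0.014, -0.785, -0.029]))
-1 far [ 0.424 -0.039  0.137] (array([-40.22, -53.34,  26.71]), array([-1.192,  0.022,  2.876]))
-1 pre [ 0.398 -0.028  0.191] (array([-37.39, -53.44,  21.33]), array([-1.192,  0.022,  2.876]))
mid (array([-34.3 , -46.28,   5.44]), array([-1.192,  0.022,  2.876]))
```

```bash
python3 -m jog '[[[1,-17,-23,3,0,-0.3,0],[1,-17,-23,3,0,-0.3,0],[1,-17,-23,3,0,-0.3,0],[1,-17,-23,3,0,-0.3,0],[1,-17,-23,3,0,-0.3,0],[1,-34.3,-46.3,5.4,-0.014,-0.785,-0.029],[1,-34.3,-46.3,5.4,-0.014,-0.785,-0.029],[1,-34.3,-46.3,5.4,-0.014,-0.785,-0.029],[1,-34.3,-46.3,5.4,-0.014,-0.785,-0.029],[1,-34.3,-46.3,5.4,-0.014,-0.785,-0.029],[1,-34.3,-46.3,5.4,-0.014,-0.785,-0.029],[1,-34.3,-46.3,5.4,-0.014,-0.785,-0.029]]]'
python3 - <<'E'
from h import *
s=bot.read_state();print(s["q"],s["tool_pos"],Ro.from_rotvec(s["tcp_rot"]).as_matrix()[:,2])
R=tool(u,np.pi/4,e);d=R.apply(Z);n=np.cos(np.pi/4)*Z+np.sin(np.pi/4)*u
for al,cl in((.2,.012),(.158,.012)):
    p=barp(0,.028)-al*d-(.017+cl)*n; print(p,rel(p,R))
E
```

```text
time: 1.6
tool_pos: [0.4, 0.0502, 0.3506]
tcp_rot: [0.469, 2.318, -0.191]
wrist_force: [0.2, -0.1, 0.6]
width: 0.003
[ 0.246 -0.42   2.437 -0.821  0.617 -0.361] [0.4   0.05  0.351] [ 0.652 -0.273 -0.707]
[ 0.371 -0.017  0.221] (array([ 9.22, -7.33,  9.1 ]), array([ 0.001, -0.001, -0.002]))
[ 0.398 -0.028  0.191] (array([ 9.21, -7.34, 13.3 ]), array([ 0.001, -0.001, -0.002]))
```

```bash
python3 -m jog '[[[1,9.2,-7.3,9.1,0,0,0],[1,9.2,-7.3,9.1,0,0,0],[1,9.2,-7.3,9.1,0,0,0],[1,9.2,-7.3,9.1,0,0,0],[1,9.2,-7.3,9.1,0,0,0],[1,9.2,-7.3,9.1,0,0,0]]]'
python3 - <<'E'
from h import *
s=bot.read_state();print(s["q"],s["tool_pos"],Ro.from_rotvec(s["tcp_rot"]).as_matrix()[:,2])
R=tool(u,np.pi/4,e);d=R.apply(Z);n=np.cos(np.pi/4)*Z+np.sin(np.pi/4)*u
p=barp(0,.028)-.158*d-(.017+.012)*n; print(p,rel(p,R))
cv2.imwrite("pics/s1.png",bot.read_camera("scene")[150:350,150:450,::-1].repeat(2,0).repeat(2,1))
E
```

```text
time: 2.35
tool_pos: [0.3982, -0.0119, 0.2331]
tcp_rot: [0.475, 2.335, -0.199]
wrist_force: [1.0, 0.3, 0.7]
width: -0.003
[ 0.039 -0.24   2.569 -1.275  0.32   0.015] [ 0.398 -0.012  0.233] [ 0.637 -0.276 -0.72 ]
[ 0.398 -0.028  0.191] (array([ 2.46, -1.49,  3.46]), array([-0.008, -0.018, -0.001]))
```

View pics/s1.png

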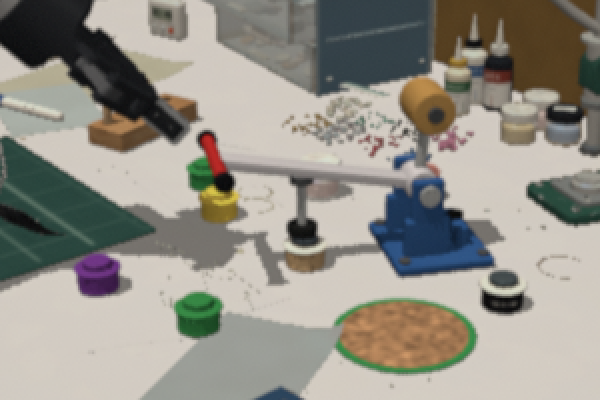

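The wrist hit the q3 limit and q4 is close to its own, so I'll back off. Then I'll line the tool up radially and make it steeper.

Run:
```python
from h import *
az=np.radians(-14);v=np.array([np.cos(az),np.sin(az),0]);y=np.array([-v[1],v[0],0])
R=tool(v,np.radians(60),y)
print(rel(np.array([.42,-.10,.32]),R)); print(rel(np.array([.40,.02,.32]),R))
```

```text
(array([-9.94, -7.27, -2.44]), array([-0.1  ,  0.243, -0.124]))
(array([-5.26,  2.98, -7.02]), array([-0.1  ,  0.243, -0.124]))
```

```bash
python3 -m jog '[[[1,-5.3,3,-7,0,0,0],[1,-5.3,3,-7,-0.1,0.243,-0.124],[1,-5.3,3,-7,-0.1,0.243,-0.124],[1,-5.3,3,-7,-0.1,0.243,-0.124]]]'
python3 -c "
from h import *
s=bot.read_state();print(repr(s['q']),repr(s['tool_pos']),s['tcp_rot'])"
python3 -m jog '[[[1,2,-10,1.5,0,0,0],[1,2,-10,1.5,0,0,0],[1,2,-10,1.5,0,0,0],[1,2,-10,1.5,0,0,0]]]'
python3 - <<'E'
from h import *
s=bot.read_state();print(repr(s['q']),repr(s['tool_pos']),s['tcp_rot'])
E
```

```text
time: 2.9
tool_pos: [0.4002, 0.0189, 0.3193]
tcp_rot: [0.329, 2.592, -0.095]
wrist_force: [-0.6, -1.4, -0.3]
width: 0.004
array([ 0.053, -0.374,  2.417, -0.278,  0.607, -1.076]) array([0.4  , 0.019, 0.319]) [ 0.329  2.592 -0.095]
time: 3.4
tool_pos: [0.3656, -0.0764, 0.2959]
tcp_rot: [0.336, 2.59, -0.1]
wrist_force: [0.9, -0.0, 0.6]
width: 0.003
array([-0.274, -0.429,  2.497,  0.004,  0.54 , -1.59 ]) array([ 0.366, -0.076,  0.296]) [ 0.336  2.59  -0.1  ]
```

```bash
cat >> h.py <<'E'
D=[([1.105,.2648,1.6054,0,1.2737],[.2805,.6136,.4033]),([.246,-.42,2.437,-.821,.617],[.4,.0502,.3506]),([.039,-.24,2.569,-1.275,.32],[.3982,-.0119,.2331]),([.053,-.374,2.417,-.278,.607],[.4002,.0189,.3193]),([-.274,-.429,2.497,.004,.54],[.3656,-.0764,.2959])]
def fk(p,q):
    a,h,o1,L1,o2,L2,o3,d=p
    r=Ro.from_euler("Z",q[0]);t=r.apply([a,0,h]);r=r*Ro.from_euler("Y",q[1]);t=t+r.apply([o1,0,L1]);r=r*Ro.from_euler("Y",q[2]);t=t+r.apply([o2,0,L2]);r=r*Ro.from_euler("ZY",[q[3],q[4]]);return t+r.apply([o3,0,d])
from scipy.optimize import least_squares
def fit(D):
    p0=np.array([0,.3,0,.35,0,.35,0,.1])
    return least_squares(lambda p:np.r_[np.concatenate([(fk(p,q)-t) for q,t in D])*1000,(p-p0)*.5],p0).x
def ik(P,rpos,z,tilt): # q4=0, tool in plane; returns q2,q3,q5 list of reachable
    def f(x): 
        w=fk(P,[0,x[0],x[1],0,np.pi/2+tilt-x[0]-x[1]]); return [w[0]-rpos,w[2]-z]
    s=least_squares(f,[-.3,2.3]); x=s.x; return np.r_[x,np.pi/2+tilt-x.sum()],s.cost<1e-8
E
python3 - <<'E'
from h import *
P=fit(D);print(P)
for q,t in D: print((fk(P,q)-t)*1000)
for tl in(45,50,55,60,65,70,75,80):
  t=np.radians(tl)
  for al in (.155,.19):
    r=.515-al*np.cos(t)-.025*np.sin(t); z=.1+al*np.sin(t)-.025*np.cos(t)
    print(tl,al,round(r,3),round(z,3),*ik(P,r,z,t))
E
```

```text
[ 0.044  0.195 -0.004  0.481 -0.021  0.515 -0.01   0.125]
[ 22.374 -11.092   0.092]
[-4.087  1.068 -7.361]
[-0.616 -0.892 -0.99 ]
[  2.154 -14.793   3.118]
[ -4.064 -24.987   5.142]
45 0.155 0.388 0.192 [-0.164  2.65  -0.13 ] True
45 0.19 0.363 0.217 [-0.313  2.68  -0.01 ] True
50 0.155 0.396 0.203 [-0.178  2.606  0.016] True
50 0.19 0.374 0.229 [-0.314  2.627  0.131] True
55 0.155 0.406 0.213 [-0.178  2.558  0.151] True
55 0.19 0.386 0.241 [-0.301  2.571  0.261] True
60 0.155 0.416 0.222 [-0.167  2.508  0.277] True
60 0.19 0.398 0.252 [-0.277  2.513  0.382] True
65 0.155 0.427 0.23 [-0.147  2.456  0.396] True
65 0.19 0.412 0.262 [-0.244  2.454  0.496] True
70 0.155 0.438 0.237 [-0.12   2.403  0.509] True
70 0.19 0.427 0.27 [-0.206  2.394  0.604] True
75 0.155 0.451 0.243 [-0.087  2.349  0.617] True
75 0.19 0.442 0.277 [-0.162  2.333  0.708] True
80 0.155 0.463 0.248 [-0.049  2.295  0.721] True
80 0.19 0.457 0.283 [-0.114  2.273  0.808] True
```

```bash
sed -i 's/a,h,o1,L1,o2,L2,o3,d=p/a,h,o1,L1,o2,L2,o3,d,b=p/; s/t=r.apply(\[a,0,h\])/t=r.apply([a,b,h])/; s/p0=np.array(\[0,.3,0,.35,0,.35,0,.1\])/p0=np.array([0,.3,0,.35,0,.35,0,.1,.025])/' h.py
python3 - <<'E'
from h import *
P=fit(D);print(P)
for q,t in D: print((fk(P,q)-t)*1000)
for tl in(45,50,55,60,65,70,75,80):
  t=np.radians(tl)
  for al in (.155,.19):
    r=.515-al*np.cos(t)-.025*np.sin(t); z=.1+al*np.sin(t)-.025*np.cos(t)
    print(tl,al,round(r,3),round(z,3),*ik(P,r,z,t))
E
```

```text
[-0.002  0.253  0.     0.512  0.002  0.568 -0.     0.174  0.025]
[-0.05   0.032  0.002]
[-0.066 -0.122 -0.181]
[-0.016 -0.026 -0.025]
[0.003 0.055 0.066]
[ 0.099 -0.013  0.138]
45 0.155 0.388 0.192 [-0.18   2.638 -0.102] True
45 0.19 0.363 0.217 [-0.327  2.671  0.012] True
50 0.155 0.396 0.203 [-0.192  2.59   0.045] True
50 0.19 0.374 0.229 [-0.325  2.614  0.154] True
55 0.155 0.406 0.213 [-0.189  2.539  0.181] True
55 0.19 0.386 0.241 [-0.308  2.555  0.284] True
60 0.155 0.416 0.222 [-0.173  2.484  0.306] True
60 0.19 0.398 0.252 [-0.279  2.493  0.404] True
65 0.155 0.427 0.23 [-0.148  2.428  0.425] True
65 0.19 0.412 0.262 [-0.241  2.43   0.517] True
70 0.155 0.438 0.237 [-0.115  2.37   0.537] True
70 0.19 0.427 0.27 [-0.197  2.366  0.624] True
75 0.155 0.451 0.243 [-0.076  2.312  0.644] True
75 0.19 0.442 0.277 [-0.148  2.301  0.727] True
80 0.155 0.463 0.248 [-0.033  2.253  0.747] True
80 0.19 0.457 0.283 [-0.095  2.236  0.826] True
```

```bash
cat >> h.py <<'E'
PF=np.array(fit(D))
def ikf(p,R,g):
    # 5-dof pos + tool direction
    d=R.apply(Z)
    def tz(q): return (Ro.from_euler("ZY",[q[0],q[1]+q[2]])*Ro.from_euler("ZY",[q[3],q[4]])).apply(Z)
    s=least_squares(lambda q:np.r_[(fk(PF,q)-p)*10,tz(q)-d],g); return s.x,s.cost
E
python3 - <<'E'
from h import *
s=bot.read_state();g=s["q"][:5]
az=np.radians(-17.6);t=np.radians(60);v=np.array([np.cos(az),np.sin(az),0]);y=np.array([-v[1],v[0],0])
R=tool(v,t,y);d=R.apply(Z);n=np.cos(t)*Z+np.sin(t)*v
for th,al,cl in((0,.2,.012),(0,.158,.012),(0,.158,0),(.15,.158,-.002),(.3,.158,-.002),(.45,.158,-.002),(.6,.158,-.002),(.75,.158,-.002),(.9,.158,-.002),(1.05,.158,-.002),(1.2,.158,-.002)):
    p=barp(th,-.028)-al*d-(.017+cl)*n; q,c=ikf(p,R,g);g=q;print(th,al,cl,p,rel(p,R),q,round(c,7))
E
```

```text
0 0.2 0.012 [ 0.379 -0.093  0.259] (array([ 0.39, -1.26,  4.1 ]), array([0.019, 0.01 , 0.044])) [-0.305 -0.314  2.502 -0.003  0.43 ] 0.0
0 0.158 0.012 [ 0.399 -0.1    0.222] (array([ 0.43, -1.34,  8.29]), array([0.019, 0.01 , 0.044])) [-0.305 -0.186  2.494 -0.004  0.311] 0.0
0 0.158 0 [ 0.409 -0.103  0.228] (array([-0.76, -1.4 ,  8.31]), array([0.019, 0.01 , 0.044])) [-0.305 -0.175  2.47  -0.003  0.322] 0.0
0.15 0.158 -0.002 [ 0.417 -0.106  0.254] (array([-2.85, -1.52,  6.51]), array([0.019, 0.01 , 0.044])) [-0.307 -0.205  2.434 -0.     0.389] 0.0
0.3 0.158 -0.002 [ 0.427 -0.11   0.278] (array([-4.97, -1.68,  5.02]), array([0.019, 0.01 , 0.044])) [-0.31  -0.221  2.395  0.003  0.444] 0.0
0.45 0.158 -0.002 [ 0.44  -0.116  0.3  ] (array([-7.29, -1.89,  3.86]), array([0.019, 0.01 , 0.044])) [-0.313 -0.221  2.349  0.006  0.49 ] 0.0
0.6 0.158 -0.002 [ 0.456 -0.122  0.319] (array([-9.75, -2.14,  3.06]), array([0.019, 0.01 , 0.044])) [-0.317 -0.209  2.299  0.01   0.528] 0.0
0.75 0.158 -0.002 [ 0.475 -0.13   0.336] (array([-12.3 ,  -2.42,   2.64]), array([0.019, 0.01 , 0.044])) [-0.321 -0.185  2.247  0.013  0.556] 0.0
0.9 0.158 -0.002 [ 0.495 -0.139  0.349] (array([-14.89,  -2.74,   2.61]), array([0.019, 0.01 , 0.044])) [-0.325 -0.152  2.193  0.016  0.578] 0.0
1.05 0.158 -0.002 [ 0.518 -0.148  0.359] (array([-17.44,  -3.08,   2.96]), array([0.019, 0.01 , 0.044])) [-0.329 -0.112  2.139  0.019  0.592] 0.0
1.2 0.158 -0.002 [ 0.541 -0.158  0.365] (array([-19.91,  -3.43,   3.7 ]), array([0.019, 0.01 , 0.044])) [-0.332 -0.067  2.085  0.022  0.6  ] 0.0
```

```bash
python3 -m jog '[[[1,0.4,-1.3,4.1,0.02,0.01,0.044],[1,0.4,-1.3,4.1,0.02,0.01,0.044],[1,0.4,-1.3,8.3,0.02,0.01,0.044],[1,0.4,-1.3,8.3,0.02,0.01,0.044],[1,0.4,-1.3,8.3,0.02,0.01,0.044]]]'
python3 - <<'E'
from h import *
s=bot.read_state();print(s["q"])
a=bot.read_camera("scene")[170:320,200:400];b=bot.read_camera("top")[180:330,220:420]
cv2.imwrite("pics/s2.png",cv2.resize(np.vstack([a,b]),None,fx=2,fy=2)[:,:,::-1])
az=np.radians(-17.6);t=np.radians(60);v=np.array([np.cos(az),np.sin(az),0]);y=np.array([-v[1],v[0],0])
R=tool(v,t,y);d=R.apply(Z);n=np.cos(t)*Z+np.sin(t)*v
for th in(0,.1,.2,.3,.4,.5,.6,.7,.8,.9,1,1.1,1.2):
    p=barp(th,-.028)-.158*d-(.017-.002)*n; print(th,rel(p,R))
E
```

```text
time: 4.03
tool_pos: [0.3998, -0.0985, 0.2228]
tcp_rot: [0.397, 2.592, -0.108]
wrist_force: [0.9, -0.1, -0.7]
width: 0.001
[-0.301 -0.186  2.493 -0.01   0.312 -1.559]
0 (array([-1.29, -0.09,  0.09]), array([-0.   ,  0.002,  0.002]))
0.1 (array([-2.51, -0.13, -1.14]), array([-0.   ,  0.002,  0.002]))
0.2 (array([-3.84, -0.19, -2.25]), array([-0.   ,  0.002,  0.002]))
0.3 (array([-5.28, -0.26, -3.22]), array([-0.   ,  0.002,  0.002]))
0.4 (array([-6.8 , -0.35, -4.04]), array([-0.   ,  0.002,  0.002]))
0.5 (array([-8.4 , -0.45, -4.71]), array([-0.   ,  0.002,  0.002]))
0.6 (array([-10.06,  -0.56,  -5.21]), array([-0.   ,  0.002,  0.002]))
0.7 (array([-11.76,  -0.68,  -5.54]), array([-0.   ,  0.002,  0.002]))
0.8 (array([-13.48,  -0.81,  -5.71]), array([-0.   ,  0.002,  0.002]))
0.9 (array([-15.21,  -0.95,  -5.7 ]), array([-0.   ,  0.002,  0.002]))
1 (array([-16.93,  -1.1 ,  -5.51]), array([-0.   ,  0.002,  0.002]))
1.1 (array([-18.62,  -1.25,  -5.16]), array([-0.   ,  0.002,  0.002]))
1.2 (array([-20.27,  -1.41,  -4.63]), array([-0.   ,  0.002,  0.002]))
```

View pics/s2.png

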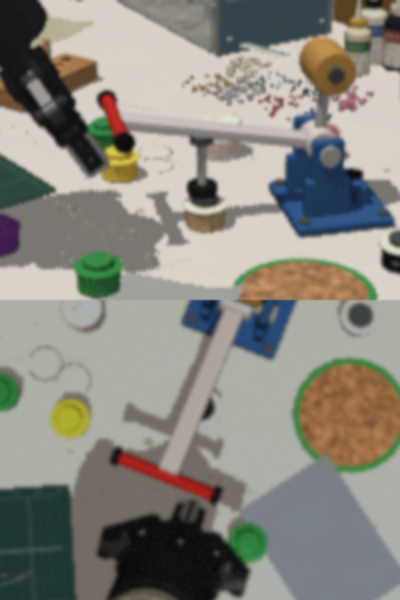

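The fingertips (top crop, about (190,515)) stand just in front of the right half of the bar (165,475) and below it. I'll start the lift.

```bash
python3 -m jog '[[[1,-0.7,-0.1,0,0,0,0],[1,-1.3,-0.1,0,0,0,0],[1,-1.9,-0.1,-0.5,0,0,0],[1,-2.5,-0.1,-1.1,0,0,0],[1,-3.2,-0.2,-1.7,0,0,0],[1,-3.8,-0.2,-2.2,0,0,0],[1,-4.5,-0.2,-2.7,0,0,0],[1,-5.3,-0.3,-3.2,0,0,0]]]'
python3 - <<'E'
from h import *
a=bot.read_camera("scene")[150:300,200:400];b=bot.read_camera("top")[180:330,220:420]
cv2.imwrite("pics/s3.png",cv2.resize(np.vstack([a,b]),None,fx=2,fy=2)[:,:,::-1])
E
```

```text
time: 5.12
tool_pos: [0.4263, -0.1111, 0.2757]
tcp_rot: [0.401, 2.596, -0.108]
wrist_force: [-3.8, 2.3, 0.2]
width: 0.0
```

View pics/s3.png

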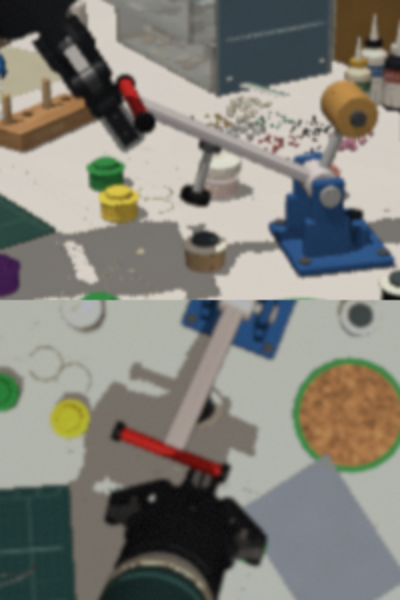

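The bar is riding on the fingers and the foot is off the spool, so I'll carry on along the arc past the balance point.

```bash
python3 -m jog '[[[1,-1.5,-0.1,-0.8,0,0,0],[1,-3.1,-0.2,-1.5,0,0,0],[1,-4.8,-0.3,-2.0,0,0,0],[1,-6.5,-0.4,-2.3,0,0,0],[1,-8.2,-0.5,-2.5,0,0,0],[1,-9.9,-0.7,-2.5,0,0,0],[1,-11.6,-0.8,-2.3,0,0,0],[1,-13.3,-1,-2,0,0,0],[1,-13.9,-1,-1.8,0,0,0]]]'
python3 - <<'E'
from h import *
s=bot.read_state();print(s["q"],s["joint_vel"])
a=bot.read_camera("scene")[120:270,200:400];b=bot.read_camera("top")[130:280,220:420]
cv2.imwrite("pics/s4.png",cv2.resize(np.vstack([a,b]),None,fx=2,fy=2)[:,:,::-1])
E
```

```text
time: 6.35
tool_pos: [0.5318, -0.1549, 0.3615]
tcp_rot: [0.4, 2.592, -0.109]
wrist_force: [-0.2, 0.9, 1.0]
width: 0.003
[-0.332 -0.082  2.107  0.02   0.593 -1.61 ] [ 0.005  0.082 -0.075 -0.004  0.019  0.007]
```

View pics/s4.png

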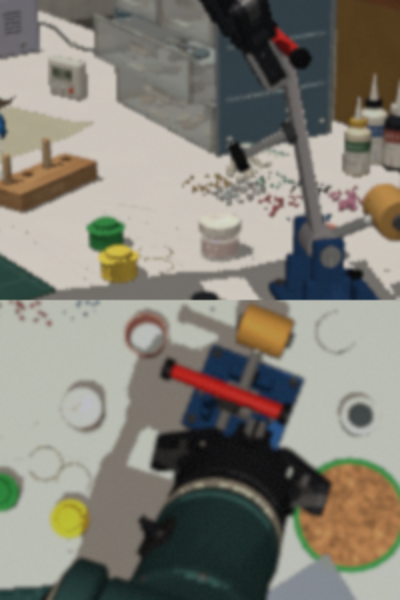

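```bash
python3 -m jog '[[[1,0.5,-1,-5,0,0,0],[1,1,-2,-9,0,0,0],[1,5,-2,-10,0,0,0],[1,8,-2,-10,0,0,0],[1,8,-2,-10,0,0,0],[1,8,-2,-10,0,0,0],[1,8,-2,-10,0,0,0],[1,8,-2,-10,0,0,0],[1,8,-2,-10,0,0,0],[1,8,-2,-10,0,0,0],[1,8,-2,-10,0,0,0],[1,8,-2,-10,0,0,0]]]'
python3 - <<'E'
from h import *
s=bot.read_state();print(s["q"],s["tool_pos"])
a=bot.read_camera("scene")[120:270,200:400];b=bot.read_camera("top")[130:280,220:420]
cv2.imwrite("pics/s5.png",cv2.resize(np.vstack([a,b]),None,fx=2,fy=2)[:,:,::-1])
E
```

```text
time: 7.95
tool_pos: [0.4107, -0.1373, 0.4077]
tcp_rot: [0.4, 2.593, -0.109]
wrist_force: [0.8, 0.8, 0.2]
width: 0.001
[-0.398 -0.393  2.259  0.064  0.756 -1.698] [ 0.411 -0.137  0.408]
```

View pics/s5.png

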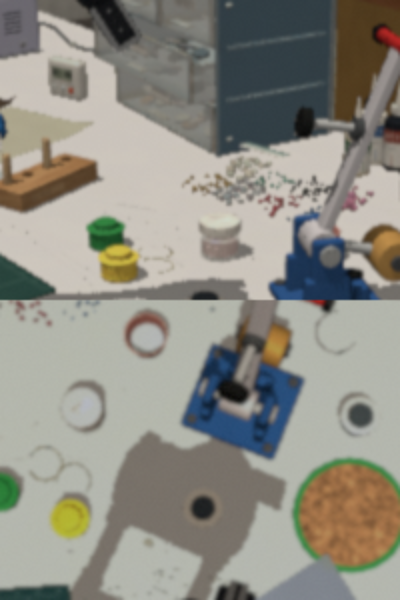

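The arm is up, leaning back with its foot well off the table. The tan spool stands free at top px ≈ (321,234) (black disc, pale flange). Next I'll measure it and plan the push.

Run:
```python
from h import *
t=bot.read_camera("top")
c=t[200:270,290:360]; g=cv2.cvtColor(c,cv2.COLOR_RGB2GRAY)
cv2.imwrite("pics/s6.png",cv2.resize(c,None,fx=8,fy=8)[:,:,::-1])
m=(g<60).astype(np.uint8);n_,l,st,ce=cv2.connectedComponentsWithStats(m);print([(ce[i]+[290,200],st[i][4]) for i in range(1,n_) if st[i][4]>15])
S=onz("top",(321.5,234),.026);M=np.array([.5644,-.2759,0]);print(S)
w=(M-S)*[1,1,0];L=np.linalg.norm(w);w/=L;print(L,w)
y=np.array([-w[1],w[0],0]) ; R=Ro.from_matrix(np.stack([np.cross(y,-Z),y,-Z],1));print(R.as_matrix())
for p in (S-w*.05)*[1,1,0]+Z*.30,(S-w*.05)*[1,1,0]+Z*.18: print(p,rel(p,R),ikf(p,R,bot.read_state()["q"][:5]))
```

```text
[(array([320.943, 233.517]), np.int32(87))]
[ 0.572 -0.137  0.026]
0.1390526754434039 [-0.057 -0.998 -0.   ]
[[ 0.057  0.998  0.   ]
 [ 0.998 -0.057 -0.   ]
 [-0.     0.    -1.   ]]
[ 0.575 -0.087  0.3  ] (array([-6.91,  9.76, 16.38]), array([0.343, 0.444, 1.289])) (array([-0.193,  0.176,  1.912, -0.   ,  1.053]), np.float64(6.952726103468177e-27))
[ 0.575 -0.087  0.18 ] (array([-0.92,  9.78, 26.78]), array([0.343, 0.444, 1.289])) (array([-0.193,  0.325,  1.984, -0.   ,  0.832]), np.float64(5.606454247121664e-22))
```

View pics/s6.png

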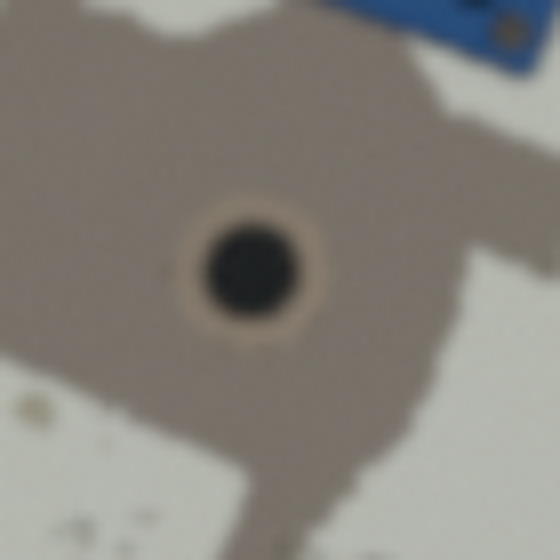

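```bash
python3 -m jog '[[[0.75,-6.9,9.8,16.4,0.343,0.444,1.289],[0.75,-6.9,9.8,16.4,0.343,0.444,1.289],[0.75,-6.9,9.8,16.4,0.343,0.444,1.289],[0.75,-6.9,9.8,16.4,0.343,0.444,1.289],[0.75,-6.9,9.8,16.4,0.343,0.444,1.289],[0.75,-6.9,9.8,16.4,0.343,0.444,1.289],[0.75,-6.9,9.8,16.4,0.343,0.444,1.289],[0.75,-6.9,9.8,16.4,0.343,0.444,1.289],[0.75,-6.9,9.8,16.4,0.343,0.444,1.289],[0.75,-6.9,9.8,16.4,0.343,0.444,1.289]]]'
python3 - <<'E'
from h import *
s=bot.read_state();print(s["q"],s["tool_pos"],Ro.from_rotvec(s["tcp_rot"]).as_matrix())
S=np.array([.573,-.136,0]);M=np.array([.5644,-.2759,0]);w=M-S;w/=np.linalg.norm(w)
y=np.array([-w[1],w[0],0]) ; R=Ro.from_matrix(np.stack([np.cross(y,-Z),y,-Z],1))
for p in S-w*.05+Z*.18,S-w*.026+Z*.18,M-w*.026+Z*.18: print(p,rel(p,R))
a=bot.read_camera("scene")[130:330,200:420];cv2.imwrite("pics/s7.png",cv2.resize(a,None,fx=3,fy=3)[:,:,::-1])
E
```

```text
time: 9.35
tool_pos: [0.5753, -0.0868, 0.2997]
tcp_rot: [2.279, 2.16, -0.0]
wrist_force: [0.2, -0.4, -0.8]
width: 0.253
[-0.192  0.177  1.913 -0.001  1.051 -0.138] [ 0.575 -0.087  0.3  ] [[ 0.054  0.999  0.001]
 [ 0.999 -0.054 -0.001]
 [-0.001  0.001 -1.   ]]
[ 0.576 -0.086  0.18 ] (array([ 0.09,  0.06, 11.97]), array([0.001, 0.001, 0.007]))
[ 0.575 -0.11   0.18 ] (array([-2.31,  0.05, 11.97]), array([0.001, 0.001, 0.007]))
[ 0.566 -0.25   0.18 ] (array([-16.33,  -0.06,  11.99]), array([0.001, 0.001, 0.007]))
```

View pics/s7.png

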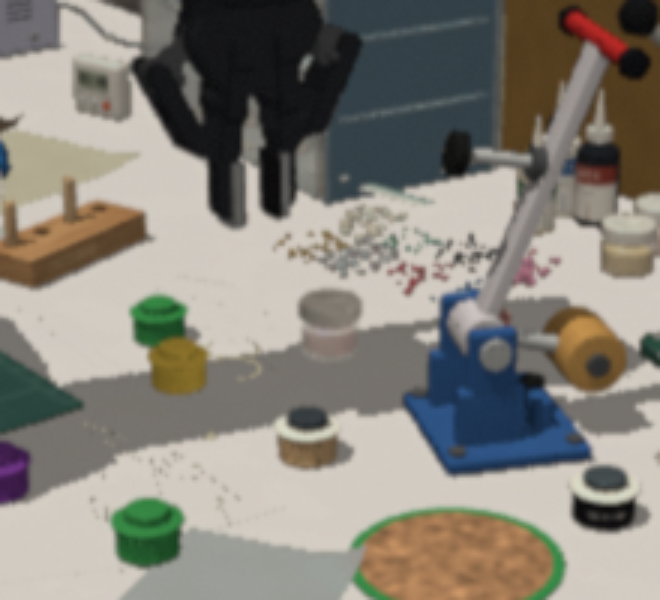

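The arm rests on its stop: bar upper right at (605,40), counterweight behind. The tan spool is at (307,437) in the crop. Now descend behind it and push.

```bash
python3 -m jog '[[[0.75,0.1,0,6,0,0,0.007],[0.75,0.1,0,10,0,0,0.007],[0.75,0.1,0,11.8,0,0,0.007],[0.75,0.1,0,11.8,0,0,0.007],[0.75,-1,0,11.8,0,0,0.007],[0.75,-2,0,11.8,0,0,0.007],[0.75,-3,0,11.8,0,0,0.007],[0.75,-4,0,11.8,0,0,0.007],[0.75,-5,0,11.8,0,0,0.007],[0.75,-5,0,11.8,0,0,0.007]]]'
python3 - <<'E'
from h import *
a=bot.read_camera("scene")[180:350,200:420];cv2.imwrite("pics/s8.png",cv2.resize(a,None,fx=3,fy=3)[:,:,::-1])
E
```

```text
time: 10.65
tool_pos: [0.5724, -0.1377, 0.1818]
tcp_rot: [2.291, 2.148, -0.0]
wrist_force: [-0.6, 0.7, 0.6]
width: 0.251
```

View pics/s8.png

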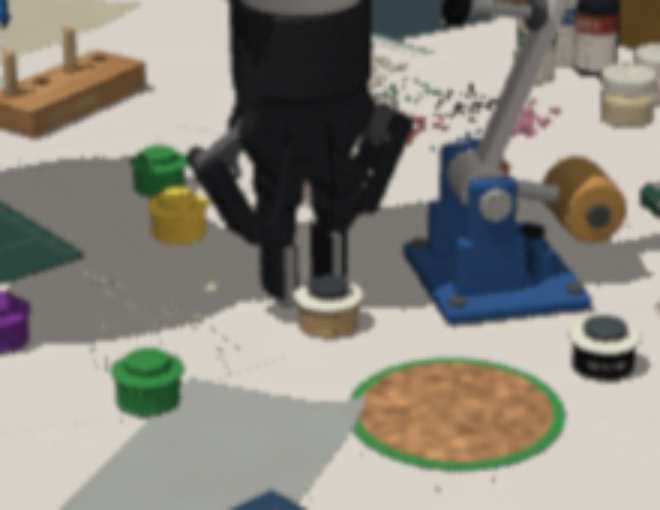

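```bash
python3 -m jog '[[[0.75,-1,0,0,0,0,0],[0.75,-2,0,0,0,0,0],[0.75,-3,0,0,0,0,0],[0.75,-4,0,0,0,0,0],[0.75,-5,0,0,0,0,0],[0.75,-6,0,0,0,0,0],[0.75,-6,0,0,0,0,0]]]'
python3 - <<'E'
from h import *
s=bot.read_state();print(s["tool_pos"])
a=bot.read_camera("scene")[180:350,200:420];cv2.imwrite("pics/s9.png",cv2.resize(a,None,fx=3,fy=3)[:,:,::-1])
E
```

```text
time: 11.58
tool_pos: [0.5687, -0.1975, 0.1819]
tcp_rot: [2.291, 2.148, 0.0]
wrist_force: [-0.6, -0.6, -0.0]
width: 0.25
[ 0.569 -0.198  0.182]
```

View pics/s9.png

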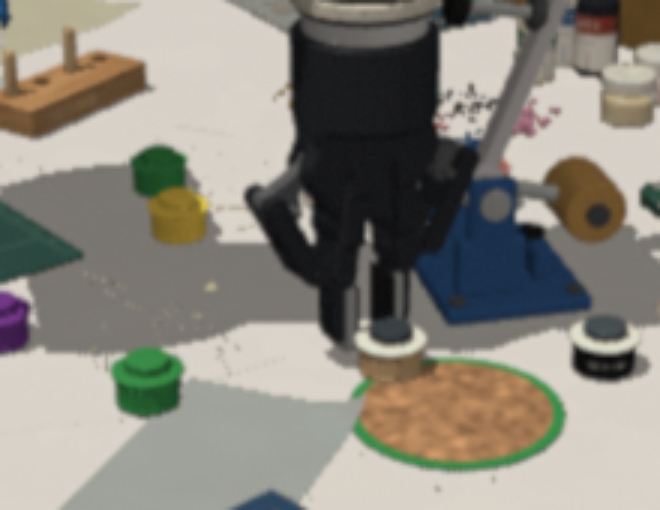

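```bash
python3 - <<'E'
from h import *
f=lambda p:(p[0]/3+200-.33,p[1]/3+180-.33)
print(onz("scene",f((390,338)),.019)); print(proj("scene",(.5644,-.2759,0)))
E
python3 -m jog '[[[0.75,-1,0,0,0,0,0],[0.75,-2,0,0,0,0,0],[0.75,-3,0,0,0,0,0],[0.75,-3.8,0,0,0,0,0],[0.75,-4.5,0,0,0,0,0],[0.75,-4.9,0,0,0,0,0],[0.75,-5.2,0,0,0,0,0],[0.75,-5.2,0,0,0,0,0]]]'
python3 - <<'E'
from h import *
a=bot.read_camera("scene")[180:350,200:420];cv2.imwrite("pics/s10.png",cv2.resize(a,None,fx=3,fy=3)[:,:,::-1])
E
```

```text
[ 0.566 -0.222  0.019]
[350.815 317.377]
time: 12.62
tool_pos: [0.5654, -0.2486, 0.1818]
tcp_rot: [2.291, 2.15, 0.0]
wrist_force: [0.2, -0.0, 0.3]
width: 0.252
```

View pics/s10.png

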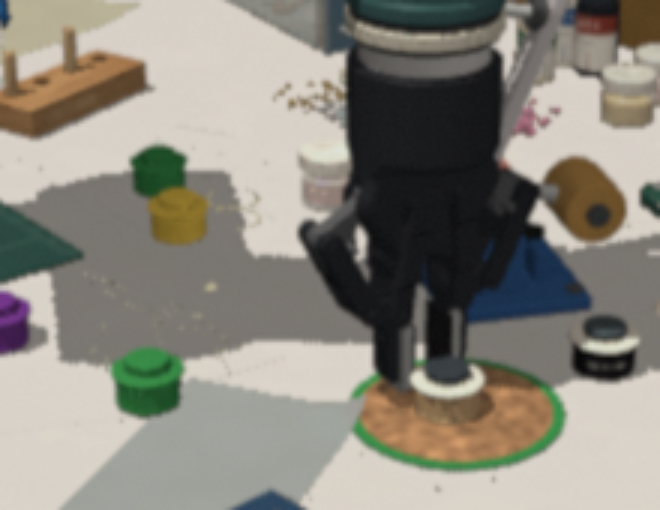

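The spool is near the mat centre. I'll back straight off, lift, and move clear of the view.

```bash
python3 -m jog '[[[0.75,2,0,0,0,0,0],[0.75,4,0,0,0,0,0],[0.75,4,0,0,0,0,0],[0.75,4,0,-6,0,0,0],[0.75,4,0,-12,0,0,0],[0.75,6,-4,-15,0,0,0],[0.75,10,-10,-15,0,0,0],[0.75,15,-12,-15,0,0,0],[0.75,15,-12,-15,0,0,0],[0.75,15,-12,-15,0,0,0],[0.75,15,-12,-15,0,0,0]]]'
python3 - <<'E'
from h import *
s=bot.read_state();print(s["q"])
t=bot.read_camera("top");a=bot.read_camera("scene")
cv2.imwrite("pics/t11.png",cv2.resize(np.hstack([a[120:350,210:430],t[120:350,220:440]]),None,fx=1.8,fy=1.8)[:,:,::-1])
c=t[205:270,365:427];g=cv2.cvtColor(c,cv2.COLOR_RGB2GRAY);m=(g<55).astype(np.uint8)
n_,l,st,ce=cv2.connectedComponentsWithStats(m)
for i in range(1,n_):
    if st[i][4]>15: print(ce[i]+[365,205],st[i][4],onz("top",ce[i]+[365,205],.026)-[.5644,-.2759,0])
E
```

```text
time: 14.05
tool_pos: [0.4559, -0.0919, 0.3321]
tcp_rot: [2.29, 2.148, 0.0]
wrist_force: [0.6, -0.4, -0.1]
width: 0.254
[-0.252 -0.08   2.117 -0.001  1.103 -0.188]
[394.154 237.385] 52 [-0.002  0.004  0.026]
```

View pics/t11.png

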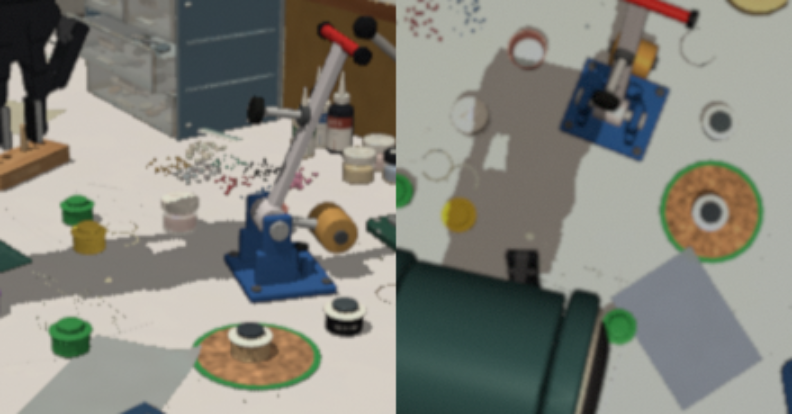

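The tan spool stands upright about 4 mm from the mat centre. The arm leans on its stop, the bystanders are where they were, and the robot is clear. Handing in.

```bash
python3 -c "
from workcell import bot
print(bot.finish_job(), bot.read_state()['time'])"
```

```text
the job is handed in; nothing more can be done
the job is handed in; nothing more can be done
```

I raised the press arm by its red cross-bar with the closed fingers until it passed its balance point, and it settled back on its stop by itself. Then I pushed the tan spool along the table with the half-closed fingertips onto the cork mat, backed off and handed the job in at about 14 s.

**Last checks (pictures from both cameras):**
- **Tan spool:** it is upright, with its centre about 4 mm from the mat's centre (limit 37 mm).
- **Press arm:** it is leaning back in the same position in several pictures. I judged this by eye and did not measure the joint angle.
- **Bystanders:** the jar, cup and dark spool look unmoved. I checked this by eye and did not measure it again.
- **Robot:** it is clear of everything, with wrist force at noise level.

**One problem on the way:** my first approach to the bar, at 45°, ran into the elbow's range limit (2.569 of 2.57 rad), so I backed off and used a steeper 60° tilt in line with the robot's base. No other check failed or disagreed.

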